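# Release the ratchet vice and put the film canister away

## Robot

A 6-joint arm with a two-finger parallel gripper is mounted at the origin on the work surface. World frame = base frame: x ahead of the robot, y to its left, z up, the work surface at z = 0. Lengths are in m, angles in rad, forces in N, time in s.
With the tool pointing down it reaches from about 0.375 to 0.975 m from the base axis. Payload 3.8 kg.
Tool frame: the origin (TCP) lies midway between the tips of the shut fingers; the grasp point (between the pads) lies 19 mm behind it; z points along the fingers, y is the line along which they close (so a half turn about z gives the same grasp; the last joint's range is limited). The gripper opens to 85 mm and grips with 20 to 120 N. Pads are 22 mm wide; open, the fingers measure 114 mm over their backs; the gripper's body (76 mm by 85 mm) begins 54 mm behind the grasp point. The pads swing forward as they close: fully open they stand 13 mm farther back than shut.
Start: joints at [-1.157, 0.264, 1.604, -0, 1.274, -0.037], TCP at [0.294, -0.608, 0.231] pointing down, gripper open.
Joint ranges: [-2.63, 2.63], [-0.94, 2.18], [0.31, 2.57], [-1.31, 4.45], [0, 2.66], [-2.55, 2.55]. Speed limits (rad/s): [2.57, 2.57, 3.14, 3.14, 3.14, 3.14].

## Interface

Orientations are given as a rotation vector (axis times angle).
In Python, from workcell import bot gives the robot as it stands.
- The arm moves only by the tool step_arm, never from a script. Its argument "motion" is a list of rows, each a list of 5 numbers: the finger opening in cm, from 0 to 8.54, then the shift along the tool's x, y, z in cm, then the turn about the tool's z in degrees. In form: [[claw, dx, dy, dz, twist], ...]. A call has 1 to 20 rows; each row is the pose to reach, as a shift and turn from the pose commanded when the call began, along the tool's axes at that moment; what a row does not reach only later rows make up. A row lasts 1/10 s, in which the tool goes at most 50 mm and 8.59 degrees, less where a joint would pass 70% of its speed; a pose out of reach is approached as far as the arm can. A call with a gripper value outside its range is refused whole. The fingers move at their own pace and stop on an object; "force" is the grip in N (left out, the last holds). Time passes only in rows, so rows that repeat a pose let the fingers close. It gives the time, the measured TCP pose, the force, the opening and the grip force at its end, in the units of the state.
- bot.read_state(): the state, without advancing time (a new reading comes with each control period).
- bot.read_camera(name): name is "scene" or "top" or "wrist"; returns (picture, depth): 480x640x3 uint8, red, green, blue; 480x640 float32, m along the optical axis (not along the pixel's ray), 0 where there is no reading.
- bot.calibration(name): a dict with "mtx" (3x3 intrinsics, pixels), "origin" and "orientation" of the camera in the world; the wrist camera has in their place "T_tool_cam" (4x4, takes a point from camera to tool coordinates, whose origin is the TCP and whose axes are the flange's). Camera axes: x right, y up, looking along -z (the intrinsics and any distortion apply to the point x, -y, -z); pixel columns grow to the right and rows downward; lengths in m; the calibration is good to about 2 mm. The wrist camera is an equidistant fisheye: a pixel r from the principal point sees the ray r / f radians off the axis. A picture is of the moment at which its call begins: read the wrist's pose just before it. calibration takes no time and is no camera call.
- bot.finish_job(): hands the job in; it is judged then, once.
The state is a dict: "time": time; "q": joint angles; "joint_vel": joint speeds; "joint_torque": joint torques, N m; "tool_pos": TCP position; "tcp_rot": TCP orientation; "wrist_force": force on the tool from outside, world axes, zero at the start; "torque": the same for the moment, N m; "width": opening from 0.0 (shut) to 1.0 (fully open); "grip_force": force on a finger pad.
Only numpy, scipy, OpenCV 4.12 (cv2) and the standard library are available. Lean on these libraries where they do the work, as an engineer would, in place of code of your own. Each camera call takes 0.05 s, during which the arm holds its last target. There are 200 camera calls.

## Task

Free the film canister from the bench ratchet vice: press the thumb disc on the pawl's tail, gently and only as far as needed to lift the pawl clear of the wheel, and keep it lifted until the spring has drawn the jaw fully back. Leave the canister standing there until the jaw is fully back, then stand it upright in the empty cell of the cardboard tray, setting it down softly. Never bear hard on the vice, and leave the other things where they are.

Things in the scene. Friction and masses are not known exactly. Their poses are not given: they have to be found in the camera images.
- vice: Bench ratchet vice, fixed (sizes here in mm); dark steel base plate 300 x 120 x 12. Origin: centre of its underside, on the table. x runs along the slide: V jaw at -x, ratchet wheel and pawl at +x; z up. The canister stands on the plate between the jaws at x=-85, y=0; jaw tops at z=44. The vice and its pawl must not be borne on with more than 20 N.
- wheel_axis (a point): Centre of the upright toothed steel wheel, 60 diameter, axis along the vice's y, 45 above the table; 12 teeth 5 deep. The jaw's rack turns it; the pawl on top of it stops it, so the jaw cannot back off. One tooth is 7.3 of jaw travel: a pawl let down early catches the next tooth.
- pawl_pivot (a point): Fixed pivot of the steel pawl, 82 above the table; axis along the vice's y. The nose (to the vice's -x) sits between the wheel's teeth, the tail runs 60 to +x. Pressing the tail's thumb disc down 6 to 7 from where it rests just lifts the nose clear; after about 11 it meets a rigid stop. Force on the disc: 4 N to start, 8 to 12 N as the loaded tooth slides off, then 5 to 8 N to hold.
- disc_axis (a point): Point fixed to the vice, 50 to the vice's +x of the pawl's pivot and level with it (82 above the table), straight under the steel thumb disc (flat, level, 26 diameter, 5 thick) on the pawl's tail. The disc is on an adjusting screw: its top is set anywhere from 9 to 29 above this point, different every time and not measured; feel for it. Nothing stands higher near it.
- jaw (a joint): Sliding jaw of the vice: 0 = clamped on the canister, grows as it backs off towards the wheel; 0.0365 = fully back (m). It takes about 3 to 4 s once the pawl is lifted.
- canister_mid (a point): Centre, half-way up, of the loose aluminium canister in the vice: upright cylinder 46 diameter, 70 tall, 0.08 to 0.17 kg. It stands on the vice's plate, so its centre is 47 above the table; z is its own axis.
- canister: The same canister; origin at the centre of its underside.
- empty_cell (a point): Centre of the inner floor of the empty cell of the open cardboard tray (heavy, 90 x 174, walls 30 high and 5 thick, floor 5 thick). Cells 80 (x) by about 80 (y); the other cell lies beside it to the tray's -y and holds another canister. Axes are the tray's, z up.
- tray: The same tray; origin at the centre of its underside, cells side by side along its y.
- other_canister_mid (a point): Centre of a like canister (46 diameter, 70 tall) standing in the tray's other cell; leave it there.
- film_cans: Fixed pile of three round film cans, 134 diameter, 78 high; origin under its centre. Tray and pile stand one to the left and one to the right of the vice, either way round.
- loupe: Black magnifying loupe, 38 diameter, 40 high, standing close to the vice's robot side; origin under it.
- film_core: White plastic film core, ring 50 diameter, 18 high, close to the vice's far side; origin under it.
- dust_brush: Small brush lying behind the vice; origin at the middle of its underside.
- glove_box: Cardboard box 60 x 120 x 50 behind the vice; origin under its centre.
- cleaner: White bottle, 44 diameter, 110 tall, behind to the right; origin under it.
There are look-alikes about, which are no part of the job. Leave any green look-alike of the canister alone.

How it is judged:
On the way, in this order (a step that is already met when the one before it is completed fails the run):
1. the pawl has been held off the wheel until the jaw is fully back (value of joint jaw above 0.0345 m), for 0.2 s.
2. the canister is lifted out of the vice (z of canister_mid in the frame of vice above 0.065 m), for 0.1 s.
At the end, for the whole second after the job is handed in: The vice jaw is fully back (more than 33 mm) and the canister stands at rest, upright within 0.12 rad, on the floor of the tray's empty cell (centre within 18 mm each way of the cell's centre, within 5 mm of its standing height) (x of canister_mid in the frame of empty_cell between -0.018 and 0.018 m and y of canister_mid in the frame of empty_cell between -0.018 and 0.018 m and z of canister_mid in the frame of empty_cell between 0.03 and 0.04 m and angle between canister_mid's own z axis and vertical below 0.12 rad and linear speed of canister below 0.03 m/s and value of joint jaw above 0.033 m); the robot touches nothing.
It fails at once if something bears on the vice or its pawl with more than 20 N (contact force between any of the fingers, the arm and vice above 20 N).
It fails at once if the canister is pulled up or shifted before the jaw is fully back (distance of canister_mid from where it was at the start of the episode above 0.012 m and value of joint jaw below 0.0335 m).
It fails at once if the canister is dropped or slammed into the tray (contact force between canister and tray above 40 N).
It fails at once if another thing on the table is pushed more than 30 mm from its place (distance of any of other_canister_mid, loupe, film_core, dust_brush, glove_box, cleaner from where it was at the start of the episode above 0.03 m).
It also fails if it takes over 64 s, if anything falls off the work surface, if the arm or the gripper's body presses on something with over 40 N, if the wrist force passes 120 N, or if a joint passes its speed limit or range.

## Working session

There is one attempt and no reset: what is moved stays moved. The work goes in short steps, Python scripts to look and compute and a tool call to move; the robot and the scene stay as the last step left them, time stands still between calls to the robot, and variables do not carry over. Pictures are saved under pics/ and viewed, at most 10 in all, crops included, and the job is handed in when it is done.

Besides the shell and the picture viewer there is one more tool, called as name(argument=value, ...) on one line, values as JSON. step_arm: Moves the arm, as the interface text tells. Its arguments: {"type":"object","properties":{"motion":{"type":"array","items":{"type":"array","items":{"type":"number"}}},"force":{"type":"number"}},"required":["motion"]}

```bash
mkdir -p pics; cat > h.py <<'E'
import numpy as np, cv2
from scipy.spatial.transform import Rotation as R
from workcell import bot
def grab(n,save=None):
    c=bot.calibration(n); p,d=bot.read_camera(n)
    if save: cv2.imwrite('pics/'+save,cv2.cvtColor(p,cv2.COLOR_RGB2BGR))
    return p,d,c
def cloud(d,c):
    K=np.array(c['mtx']); v,u=np.mgrid[:480,:640]
    P=np.stack([(u-K[0,2])/K[0,0]*d,-(v-K[1,2])/K[1,1]*d,-d],-1)
    o=np.array(c['orientation']); M=o if o.shape==(3,3) else R.from_rotvec(o).as_matrix()
    return P@M.T+np.array(c['origin'])
E
python3 - <<'E'
from h import *
for n in ('top','scene'):
    p,d,c=grab(n,n+'.png'); np.savez(n+'.npz',p=p,d=d,P=cloud(d,c)); print({k:np.round(v,3).tolist() if not isinstance(v,str) else v for k,v in c.items()})
print(bot.read_state())
E
```

```text
{'mtx': [[507.78, 0.0, 319.818], [0.0, 507.78, 250.828], [0.0, 0.0, 1.0]], 'origin': [0.399, -0.008, 1.18], 'orientation': [0.141, -0.125, -1.549]}
{'mtx': [[562.363, 0.0, 326.44], [0.0, 562.363, 234.209], [0.0, 0.0, 1.0]], 'origin': [1.059, 0.549, 0.907], 'orientation': [0.321, 0.85, 2.319]}
{'time': 0.1, 'q': array([-1.15691105e+00,  2.64678273e-01,  1.60526736e+00,  3.02891261e-05,
        1.27372547e+00, -3.69299765e-02]), 'joint_vel': array([-0.00156572, -0.00334422, -0.00411632, -0.00072307,  0.00056124,
       -0.00079504]), 'joint_torque': array([ 2.66418438e-04, -5.16707611e+01, -3.68591201e+01,  3.35521243e-06,
        6.26309033e-03,  1.36447706e-07]), 'tool_pos': array([ 0.29381157, -0.60694191,  0.23007008]), 'tcp_rot': array([-3.06012784e+00, -7.01686425e-01,  5.66663982e-04]), 'wrist_force': array([-0.26489752,  0.75324696,  0.29284333]), 'torque': array([-0.01354159,  0.00058759, -0.04917031]), 'grip_force': 0.0, 'width': 0.9984124424515041}
```

View pics/top.png

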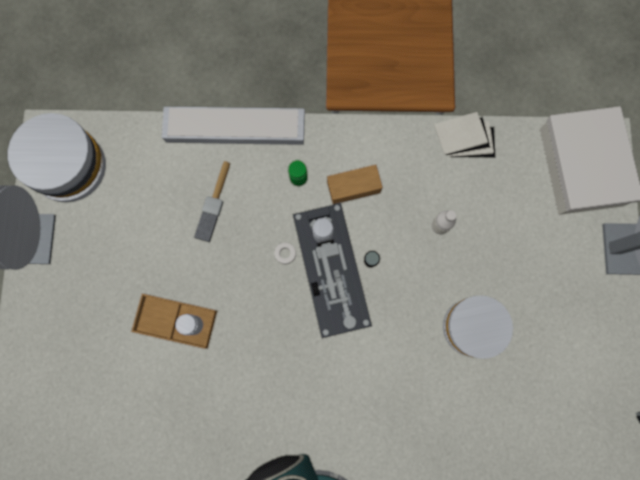

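View pics/scene.png

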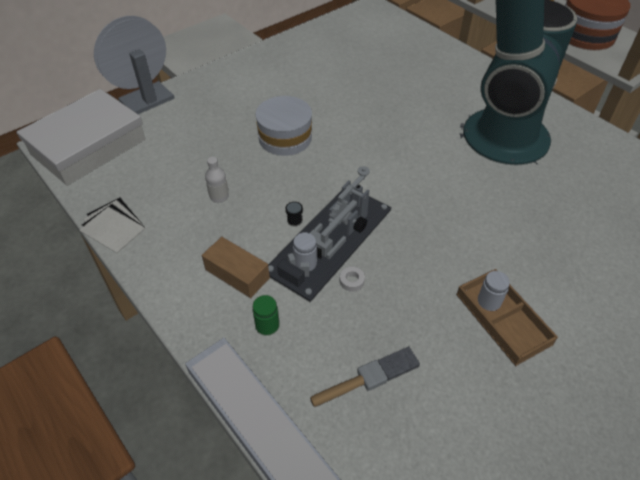

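The top view has +x up and +y left. The vice is at about (333,270), with its disc at (349,322) nearest the robot and the canister at (321,228). The tray is at (175,320) with its empty cell on the left, at about (157,316).

```bash
python3 - <<'E'
from h import *
f=np.load('top.npz'); P=f['P']; p=f['p'].astype(int); g=p.sum(2)/3
print('table z',np.median(P[380:420,200:400,2]), 'cell', P[316,157],'disc px',P[322,349],'can',P[228,321])
# vice plate: dark, z~12mm
m=(P[...,2]<0.025)&(g<75); m[:200]=0;m[345:]=0;m[:,:290]=0;m[:,:][:,375:]=0
n,l,s,c=cv2.connectedComponentsWithStats(m.astype(np.uint8)); 
pts=P[m]; k=[i for i in range(1,n) if s[i,4]>150]; print([s[i] for i in k])
pts=np.concatenate([P[l==i] for i in k]); print('plate z',np.median(pts[:,2]))
r=cv2.minAreaRect((pts[:,:2]*1000).astype(np.float32)); print('vice',r,cv2.boxPoints(r))
# tray
hsv=cv2.cvtColor(f['p'],cv2.COLOR_RGB2HSV); b=(hsv[...,1]>80); b[:285]=0;b[355:]=0;b[:,:125]=0;b[:,225:]=0
hi=b&(P[...,2]>0.02)
for mm in(b,hi):
    r=cv2.minAreaRect((P[mm][:,:2]*1000).astype(np.float32)); print('tray',r,cv2.boxPoints(r), np.percentile(P[mm][:,2],[5,95]))
def top(u,v,w,z0,z1):
    Q=P[v-w:v+w,u-w:u+w].reshape(-1,3); Q=Q[(Q[:,2]>z0)&(Q[:,2]<z1)]
    r=cv2.minEnclosingCircle((Q[:,:2]*1000).astype(np.float32)); print(u,v,len(Q),Q.mean(0),r)
top(321,228,18,.074,.1); top(186,325,18,.066,.1); top(349,322,10,.085,.12); top(349,322,10,.075,.085)
top(479,327,45,.06,.1);top(371,258,14,.03,.06)
E
```

```text
table z 0.0006504073858332182 cell [0.44154366 0.37888478 0.00117176] disc px [ 0.43272005 -0.05985139  0.10500888] can [0.63835966 0.00277825 0.08158977]
[array([ 328,  200,   41,  129, 1616], dtype=int32), array([295, 212,  31,  74, 817], dtype=int32), array([313, 290,  37,  45, 755], dtype=int32)]
plate z 0.012400207297548316
vice ((561.9600830078125, -24.54248809814453), (301.43670654296875, 127.67930603027344), 12.491604804992676) [[ 401.00128      5.1860733]
 [ 428.61786   -119.47077  ]
 [ 722.9189     -54.27105  ]
 [ 695.3023      70.385796 ]]
tray ((405.8787841796875, 208.75965881347656), (428.1314392089844, 86.7578353881836), 78.43311309814453) [[320.45813    7.739319]
 [405.45404   -9.656647]
 [491.29944  409.78    ]
 [406.30353  427.17596 ]] [0.00207286 0.03100786]
tray ((405.74810791015625, 208.12124633789062), (426.8281555175781, 86.7578353881836), 78.43311309814453) [[320.45813    7.739319]
 [405.45404   -9.656647]
 [491.0381   408.50317 ]
 [406.04218  425.89914 ]] [0.02171037 0.03359978]
321 228 298 [6.39782295e-01 5.25401413e-04 8.18532471e-02] ((640.6721801757812, 0.5406284332275391), 21.80430030822754)
186 325 319 [0.42359324 0.29162349 0.07515072] ((424.0708312988281, 292.2559509277344), 21.47423553466797)
349 322 130 [ 0.43594612 -0.05946108  0.09853321] ((438.65618896484375, -58.788291931152344), 17.073667526245117)
349 322 4 [ 0.45083667 -0.05695498  0.0838942 ] ((449.204345703125, -56.41163635253906), 4.4220709800720215)
479 327 3139 [ 0.42971345 -0.34198022  0.07836391] ((430.6937561035156, -343.4649963378906), 67.3594970703125)
371 258 223 [ 0.57980794 -0.11224071  0.04060298] ((580.423583984375, -112.88069915771484), 19.165800094604492)
```

```bash
python3 - <<'E'
from h import *
f=np.load('top.npz'); P=f['P']; p=f['p'].astype(int); g=p.sum(2)/3
m=(P[...,2]<0.03)&(g<75); m[:200]=0;m[345:]=0;m[:,:290]=0;m[:,375:]=0; m[238:275,360:]=0
m=cv2.morphologyEx(m.astype(np.uint8),cv2.MORPH_OPEN,np.ones((3,3)))>0
r=cv2.minAreaRect((P[m][:,:2]*1000).astype(np.float32)); print('vice',r)
c=np.array(r[0]); 
hsv=cv2.cvtColor(f['p'],cv2.COLOR_RGB2HSV); b=(hsv[...,1]>80); b[:285]=0;b[355:]=0;b[:,:125]=0;b[:,222:]=0
n,l,s,_=cv2.connectedComponentsWithStats(b.astype(np.uint8)); i=1+np.argmax(s[1:,4]); b=l==i; print(s[i])
for mm in (b,b&(P[...,2]>.02)):
  r2=cv2.minAreaRect((P[mm][:,:2]*1000).astype(np.float32)); print('tray',r2)
q=P[318:328,345:354]; print(np.round(q[...,2]*1000).astype(int)); print(np.round(q[0,0],3),np.round(q[-1,-1],3))
for v,u in ((212,298),(208,336),(331,325),(322,366)): print(P[v,u])
img=cv2.imread('pics/top.png'); 
cv2.imwrite('pics/crop.png',np.hstack([cv2.resize(img[200:345,285:385],None,fx=4,fy=4),cv2.resize(img[285:355,125:225],None,fx=4,fy=4)[:580].copy() if 0 else cv2.copyMakeBorder(cv2.resize(img[285:355,125:225],None,fx=4,fy=4),0,300,0,0,0)]))
E
```

```text
vice ((560.7846069335938, -21.016799926757812), (299.4754333496094, 114.06040954589844), 14.050226211547852)
[ 132  294   84   54 2486]
tray ((405.8787841796875, 208.75965881347656), (428.1314392089844, 86.7578353881836), 78.43311309814453)
tray ((405.74810791015625, 208.12124633789062), (426.8281555175781, 86.7578353881836), 78.43311309814453)
[[ 96  96 100 102 101 100 100  99  99]
 [100 101 101  98  95 101  98  98 102]
 [ 98 102  98 102 102 111 101 101  98]
 [ 99 100 100 101 104 103 108  99  98]
 [ 99  99 102 104 105 103 101 103 101]
 [102 105 101  99 104 100 100  97 102]
 [ 96 100 100  97 100 103 100 102 103]
 [ 99 101  98  95 101  95 101  97  99]
 [ 98 100  99  97 100 102 101 103  98]
 [ 15  14 100  98 101  97 101  13  11]]
[ 0.441 -0.052  0.096] [ 0.425 -0.074  0.011]
[0.69241023 0.05886709 0.00751887]
[ 0.7019804  -0.03110762  0.01403625]
[ 0.4142845  -0.00996105  0.01652221]
[ 0.43622881 -0.10276681  0.0149433 ]
```

View pics/crop.png

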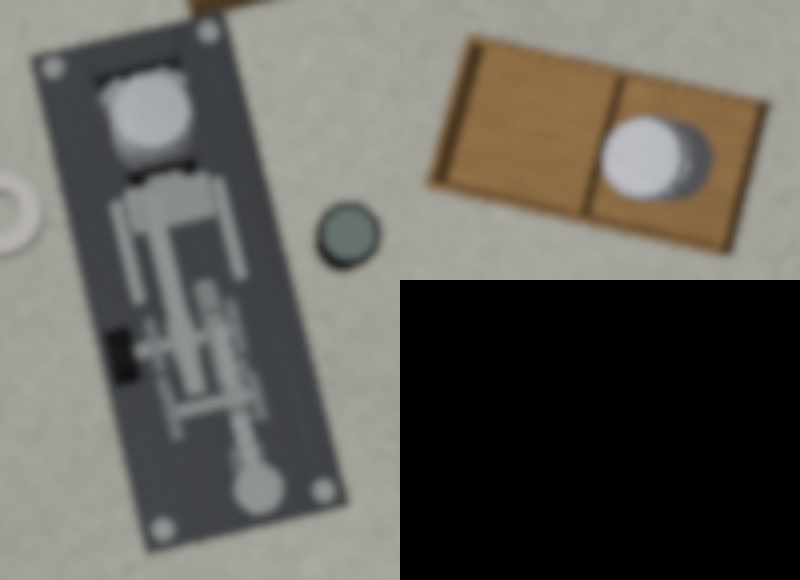

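```bash
cat >> h.py <<'E'
def go(xyz,yaw):
    """shift (cm, tool axes) and twist (deg) to put TCP at xyz with tool-y at yaw (deg, mod 180)"""
    s=bot.read_state(); M=R.from_rotvec(s['tcp_rot']).as_matrix()
    d=M.T@(np.array(xyz)-s['tool_pos'])*100
    cur=np.degrees(np.arctan2(M[1,1],M[0,1])); t=-(yaw-cur); t=(t+90)%180-90
    print('t',round(s['time'],2),'tcp',np.round(s['tool_pos'],4),'yaw',round(cur,2),'F',np.round(s['wrist_force'],1),'tilt',np.round(M[:,2],3)); print('shift',np.round(d,2),'twist',round(t,1))
def ray(n,u,v,z):
    c=bot.calibration(n); K=np.array(c['mtx']); o=np.array(c['orientation']); M=o if o.shape==(3,3) else R.from_rotvec(o).as_matrix()
    r=M@np.array([(u-K[0,2])/K[0,0],-(v-K[1,2])/K[1,1],-1]); O=np.array(c['origin']); return O+r*(z-O[2])/r[2]
E
python3 - <<'E'
from h import *
f=lambda u,v,z,ou,ov: ray('top',ou+u/4-.375,ov+v/4-.375,z)
A=[f(u,v,.03,125,285)[:2] for u,v in((470-400,36),(428-400,185),(730-400,252),(768-400,102))]
A=np.array(A); print(np.round(A,4)); print('sides',np.linalg.norm(A-np.roll(A,-1,0),axis=1),'c',A.mean(0))
y=(A[0]+A[1])-(A[2]+A[3]); y/=np.linalg.norm(y); print('tray +y',y,np.degrees(np.arctan2(y[1],y[0])),'cell',A.mean(0)+y*.0425)
B=np.array([f(u,v,.012,285,200)[:2] for u,v in((33,58),(222,12),(348,500),(148,550))]); print(np.round(B,4),np.linalg.norm(B-np.roll(B,-1,0),axis=1),'c',B.mean(0))
x=B[2]+B[3]-B[0]-B[1];x/=np.linalg.norm(x);print('vice x',x,np.degrees(np.arctan2(x[1],x[0])),'can',B.mean(0)-.085*x)
d=f(259,489,.1,285,200); print('disc',d, 'in vice x,y',(d[:2]-B.mean(0))@x,(d[:2]-B.mean(0))@[-x[1],x[0]])
go([d[0],d[1],.125],np.degrees(np.arctan2(x[1],x[0]))+90)
E
```

```text
[[0.4903 0.407 ]
 [0.4064 0.4241]
 [0.3726 0.2522]
 [0.4561 0.2354]]
sides [0.08569097 0.17514959 0.08517583 0.17492634] c [0.43135441 0.32969646]
tray +y [0.19399345 0.98100282] 78.81407032959422 cell [0.43959913 0.37138908]
[[ 0.6859  0.0706]
 [ 0.7158 -0.0408]
 [ 0.4306 -0.1158]
 [ 0.4005 -0.0025]] [0.1152905  0.29486966 0.1172168  0.29467089] c [ 0.55820862 -0.02212883]
vice x [-0.96788567 -0.25139078] -165.44017359093004 can [ 0.64047891 -0.00076061]
disc [ 0.43315122 -0.06087842  0.1       ] in vice x,y 0.13078255930607663 0.006066898198772357
t 0.1 tcp [ 0.2938 -0.6069  0.2301] yaw -64.17 F [-0.3  0.8  0.3] tilt [-0.001  0.002 -1.   ]
shift [ 36.33 -43.06  10.6 ] twist 11.3
```

step_arm(motion=[[0,36.4,-43.0,4,11.3],[0,36.4,-43.0,4,11.3],[0,36.4,-43.0,4,11.3],[0,36.4,-43.0,4,11.3],[0,36.4,-43.0,4,11.3],[0,36.4,-43.0,4,11.3],[0,36.4,-43.0,4,11.3],[0,36.4,-43.0,4,11.3],[0,36.4,-43.0,4,11.3],[0,36.4,-43.0,4,11.3],[0,36.4,-43.0,4,11.3],[0,36.4,-43.0,4,11.3],[0,36.4,-43.0,4,11.3],[0,36.4,-43.0,7,11.3],[0,36.4,-43.0,9,11.3],[0,36.4,-43.0,9,11.3],[0,36.4,-43.0,9,11.3]], force=40)

```text
time: 1.8
tool_pos: [0.4339, -0.0628, 0.1412]
tcp_rot: [-3.117, -0.395, 0.002]
wrist_force: [-0.2, 0.1, 0.5]
width: 0.002
grip_force: 0.0
```

```bash
python3 - <<'E'
from h import *
go([.434,-.0605,.12],-75.4)
grab('scene','s2.png'); i=cv2.imread('pics/s2.png')[120:280,270:430]; cv2.imwrite('pics/s2c.png',cv2.resize(i,None,fx=3.5,fy=3.5))
E
```

```text
t 1.8 tcp [ 0.4339 -0.0628  0.1412] yaw -75.54 F [-0.2  0.1  0.5] tilt [-0.001 -0.    -1.   ]
shift [ 0.07 -0.22  2.12] twist -0.1
```

View pics/s2c.png

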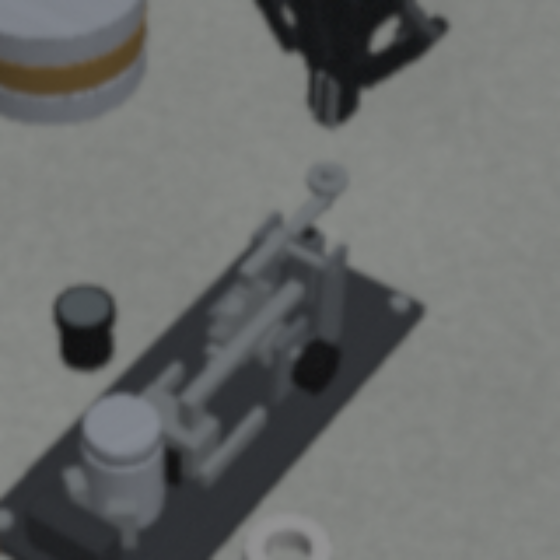

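The fingertips are above the disc; in the crop they are at (330,120) and the disc is at (327,180). Now I'll feel downwards.

step_arm(motion=[[0,0.1,-0.2,1.0,0],[0,0.1,-0.2,2.0,0],[0,0.1,-0.2,2.6,0],[0,0.1,-0.2,3.0,0],[0,0.1,-0.2,3.3,0],[0,0.1,-0.2,3.5,0],[0,0.1,-0.2,3.6,0],[0,0.1,-0.2,3.7,0],[0,0.1,-0.2,3.7,0]])

```text
time: 2.75
tool_pos: [0.4349, -0.0598, 0.1044]
tcp_rot: [3.116, 0.397, 0.0]
wrist_force: [0.1, -0.1, 0.0]
width: 0.0
grip_force: 0.0
```

step_arm(motion=[[0,0,0,0.1,0],[0,0,0,0.2,0],[0,0,0,0.2,0]])

```text
time: 3.05
tool_pos: [0.4348, -0.0598, 0.1022]
tcp_rot: [3.116, 0.397, -0.0]
wrist_force: [0.6, 0.6, -0.6]
width: 0.002
grip_force: 0.0
```

step_arm(motion=[[0,0,0,0.1,0],[0,0,0,0.2,0],[0,0,0,0.2,0]])

```text
time: 3.35
tool_pos: [0.4347, -0.0597, 0.1001]
tcp_rot: [-3.116, -0.397, 0.0]
wrist_force: [0.0, 0.2, -0.6]
width: -0.003
grip_force: 0.0
```

step_arm(motion=[[0,0,0,0.1,0],[0,0,0,0.2,0],[0,0,0,0.2,0]])

```text
time: 3.65
tool_pos: [0.4349, -0.0598, 0.0985]
tcp_rot: [3.116, 0.397, 0.0]
wrist_force: [-0.9, 0.2, 2.2]
width: -0.002
grip_force: 1.1
```

step_arm(motion=[[0,0,0,0.1,0],[0,0,0,0.1,0]])

```text
time: 3.85
tool_pos: [0.4349, -0.0598, 0.098]
tcp_rot: [3.116, 0.397, -0.0]
wrist_force: [-3.0, 0.1, 7.9]
width: -0.002
grip_force: 3.7
```

step_arm(motion=[[0,0,0,0.1,0],[0,0,0,0.1,0]])

```text
time: 4.05
tool_pos: [0.4346, -0.0599, 0.0972]
tcp_rot: [3.116, 0.397, -0.001]
wrist_force: [-4.7, -0.1, 9.4]
width: -0.006
grip_force: 4.7
```

step_arm(motion=[[0,0,0,0.1,0],[0,0,0,0.1,0]])

```text
time: 4.25
tool_pos: [0.4343, -0.06, 0.0962]
tcp_rot: [3.116, 0.398, -0.002]
wrist_force: [-5.3, -1.0, 8.9]
width: -0.001
grip_force: 5.0
```

step_arm(motion=[[0,-0.1,0,0.1,0],[0,-0.1,0,0.1,0]])

```text
time: 4.45
tool_pos: [0.4341, -0.0601, 0.0954]
tcp_rot: [3.116, 0.397, 0.0]
wrist_force: [-3.8, 0.6, 8.2]
width: -0.0
grip_force: 4.5
```

step_arm(motion=[[0,-0.05,0,0.1,0],[0,-0.05,0,0.1,0]])

```text
time: 4.65
tool_pos: [0.4338, -0.0602, 0.0945]
tcp_rot: [3.116, 0.397, 0.001]
wrist_force: [-3.2, 0.0, 9.0]
width: 0.001
grip_force: 4.6
```

step_arm(motion=[[0,-0.05,0,0.1,0],[0,-0.05,0,0.1,0]])

```text
time: 4.85
tool_pos: [0.4335, -0.0602, 0.0934]
tcp_rot: [3.116, 0.397, 0.002]
wrist_force: [-2.7, 0.6, 7.7]
width: 0.004
grip_force: 3.9
```

step_arm(motion=[[0,-0.05,0,0.1,0],[0,-0.05,0,0.1,0]])

```text
time: 5.05
tool_pos: [0.4332, -0.0603, 0.0921]
tcp_rot: [3.116, 0.397, 0.003]
wrist_force: [-0.4, 0.3, 5.0]
width: -0.002
grip_force: 2.4
```

step_arm(motion=[[0,-0.05,0,0.1,0],[0,-0.05,0,0.1,0]])

```text
time: 5.25
tool_pos: [0.4329, -0.0604, 0.0909]
tcp_rot: [3.116, 0.397, 0.003]
wrist_force: [-0.0, 0.9, 4.7]
width: -0.003
grip_force: 2.3
```

step_arm(motion=[[0,-0.03,0,0.07,0],[0,-0.03,0,0.07,0]])

```text
time: 5.45
tool_pos: [0.4325, -0.0606, 0.09]
tcp_rot: [3.116, 0.397, 0.003]
wrist_force: [1.9, 1.0, 5.5]
width: -0.001
grip_force: 2.1
```

The force dropped from 9 N to 5 N, so the pawl is clear. I'll hold here.

step_arm(motion=[[0,0,0,0,0],[0,0,0,0,0],[0,0,0,0,0],[0,0,0,0,0],[0,0,0,0,0],[0,0,0,0,0],[0,0,0,0,0],[0,0,0,0,0],[0,0,0,0,0],[0,0,0,0,0],[0,0,0,0,0],[0,0,0,0,0],[0,0,0,0,0],[0,0,0,0,0],[0,0,0,0,0],[0,0,0,0,0],[0,0,0,0,0],[0,0,0,0,0],[0,0,0,0,0],[0,0,0,0,0]])

```text
time: 7.45
tool_pos: [0.4316, -0.0606, 0.0896]
tcp_rot: [3.116, 0.397, -0.0]
wrist_force: [2.8, -1.2, 4.6]
width: -0.001
grip_force: 2.1
```

step_arm(motion=[[0,0,0,0,0],[0,0,0,0,0],[0,0,0,0,0],[0,0,0,0,0],[0,0,0,0,0],[0,0,0,0,0],[0,0,0,0,0],[0,0,0,0,0],[0,0,0,0,0],[0,0,0,0,0],[0,0,0,0,0],[0,0,0,0,0],[0,0,0,0,0],[0,0,0,0,0],[0,0,0,0,0],[0,0,0,0,0],[0,0,0,0,0],[0,0,0,0,0],[0,0,0,0,0],[0,0,0,0,0]])

```text
time: 9.45
tool_pos: [0.4316, -0.0606, 0.0896]
tcp_rot: [-3.116, -0.397, 0.0]
wrist_force: [2.4, -1.4, 4.5]
width: 0.001
grip_force: 2.1
```

```bash
python3 - <<'E'
from h import *
grab('scene','s3.png'); i=cv2.imread('pics/s3.png')[120:280,270:430]; cv2.imwrite('pics/s3c.png',cv2.resize(i,None,fx=3.5,fy=3.5))
go([.434,-.0605,.12],-75.4)
E
```

```text
t 9.5 tcp [ 0.4316 -0.0605  0.0896] yaw -75.47 F [ 1.5 -0.2  4.2] tilt [-0.  0. -1.]
shift [ 0.23  0.06 -3.04] twist -0.1
```

View pics/s3c.png

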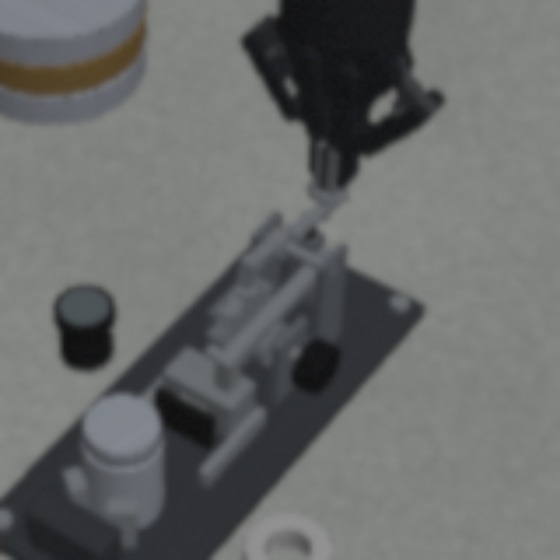

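The jaw, with its black pad at (185,410), has backed well off and the canister hasn't moved. I'll hold a little longer and check that the jaw has stopped.

step_arm(motion=[[0,0,0,0,0],[0,0,0,0,0],[0,0,0,0,0],[0,0,0,0,0],[0,0,0,0,0],[0,0,0,0,0],[0,0,0,0,0],[0,0,0,0,0],[0,0,0,0,0],[0,0,0,0,0],[0,0,0,0,0],[0,0,0,0,0]])

```text
time: 10.7
tool_pos: [0.4316, -0.0606, 0.0896]
tcp_rot: [-3.116, -0.397, -0.0]
wrist_force: [2.5, -0.6, 4.2]
width: -0.0
grip_force: 2.1
```

```bash
python3 - <<'E'
from h import *
grab('scene','s4.png'); a=[cv2.imread(f'pics/s{k}.png')[215:260,310:345].astype(int) for k in (2,3,4)]
print(abs(a[2]-a[1]).mean(),abs(a[1]-a[0]).mean(),abs(a[2]-a[1]).max())
p,d,c=grab('top','t4.png');P=cloud(d,c);np.savez('top4.npz',P=P,p=p)
# jaw block profile along vice x (z 25-50mm)
x=np.array([-.968,-.2514]);y=np.array([.2514,-.968])
for PP in (np.load('top.npz')['P'],P):
    Q=PP.reshape(-1,3); v=(Q[:,:2]-[.5597,-.0218]); vx,vy=v@x,v@y
    h,e=np.histogram(vx[(abs(vy)<.03)&(Q[:,2]>.032)&(Q[:,2]<.06)],np.arange(-.14,.06,.005)); print(h)
    h,e=np.histogram(vx[(abs(vy)>.015)&(abs(vy)<.04)&(Q[:,2]>.032)&(Q[:,2]<.06)],np.arange(-.14,.06,.005)); print(h)
E
```

```text
0.72 18.46772486772487 8
[50 44 45 51 37 12 17  7  2  0  0  2  3  7 11 28 46 15 46 40 36 40 37 16
  0  0  0  0  0  0  4  1  4  1 12 10 24  7 10]
[20 21 17 24 12  3 16  7  2  0  0  2  3  7  5  2 13  0 19 16 16 18 17  7
  0  0  0  0  0  0  0  0  0  1  6 10 19  5  5]
[48 46 51 46 34 11 15 10  2  0  0  1  2  4 10 23  0  0  0  0  0  0 27 37
 16 43 37 40 37 40 20  5  4  1  6  3  6  1  0]
[22 19 22 20 15  3 13 10  2  0  0  1  2  4  7  0  0  0  0  0  0  0  7  8
  0 18 13 19 16 19  8  0  0  1  3  8 11  4  0]
```

The jaw moved about 36 mm and has stopped. Now I'll release it and move over the canister.

step_arm(motion=[[0,0,0,-0.5,0],[0,0,0,-1.5,0],[0,0,0,-4,0],[0,0,0,-7,0],[7,5,0,-7,0],[7,10,0,-7,0],[7,15,0,-7,0],[7,20,0,-7,0],[7,20,0,-7,0],[7,20,0,-7,0]])

```text
time: 11.8
tool_pos: [0.6242, -0.0099, 0.1578]
tcp_rot: [-3.115, -0.399, 0.008]
wrist_force: [-0.4, -0.8, -0.0]
width: 0.821
grip_force: 0.0
```

```bash
python3 - <<'E'
from h import *
P=np.load('top4.npz')['P']; Q=P[205:250,300:345].reshape(-1,3); Q=Q[(Q[:,2]>.074)&(Q[:,2]<.1)]; print(len(Q),Q.mean(0))
go([.6405,0,.11],-75.4)
s=bot.read_state(); grab('wrist','w1.png')
c=bot.calibration('wrist'); print({k:np.round(v,3).tolist() for k,v in c.items() if k in('mtx','T_tool_cam')})
E
```

```text
297 [6.39777079e-01 4.12300592e-04 8.18948711e-02]
t 11.8 tcp [ 0.6242 -0.0099  0.1578] yaw -75.41 F [-0.4 -0.8 -0. ] tilt [-0.005  0.    -1.   ]
shift [ 1.85 -0.54  4.77] twist -0.0
{'mtx': [[371.648, 0.0, 320.041], [0.0, 371.648, 239.028], [0.0, 0.0, 1.0]], 'T_tool_cam': [[-0.0, 0.964, 0.267, 0.068], [1.0, 0.0, -0.0, -0.001], [-0.0, 0.267, -0.964, -0.142], [0.0, 0.0, 0.0, 1.0]]}
```

View pics/w1.png

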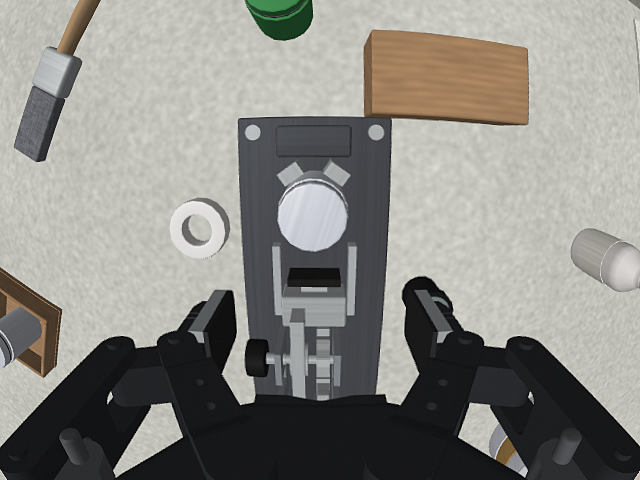

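The wrist view shows the canister top, centred at about (313,215), between the spread fingers, with the jaw well clear of it.

```bash
python3 - <<'E'
from h import *
s=bot.read_state(); c=bot.calibration('wrist'); K=c['mtx']; T=np.array(c['T_tool_cam'])
a=np.array([313-K[0][2],215-K[1][2]])/K[0][0]; th=np.linalg.norm(a); u=a/th
r=np.array([np.sin(th)*u[0],-np.sin(th)*u[1],-np.cos(th)])
M=R.from_rotvec(s['tcp_rot']).as_matrix(); o=M@T[:3,3]+s['tool_pos']; r=M@T[:3,:3]@r
p=o+r*(.082-o[2])/r[2]; print(p); go([p[0],p[1],.11],-75.4)
E
```

```text
[6.43257288e-01 1.96150191e-04 8.20000000e-02]
t 11.85 tcp [ 0.6235 -0.0102  0.1582] yaw -75.45 F [-0.9  0.1 -0.5] tilt [-0.005  0.    -1.   ]
shift [ 2.2  -0.5   4.81] twist -0.0
```

step_arm(motion=[[7,2.0,-0.5,3,0],[7,2.0,-0.5,5,0],[7,2.0,-0.5,5,0],[7,2.0,-0.5,7,0],[7,2.0,-0.5,9,0],[7,2.0,-0.5,10,0],[7,2.0,-0.5,10.8,0],[7,2.0,-0.5,10.8,0],[7,2.0,-0.5,10.8,0]])

```text
time: 12.75
tool_pos: [0.6437, -0.0007, 0.0526]
tcp_rot: [3.116, 0.397, 0.002]
wrist_force: [0.7, 0.7, -0.5]
width: 0.822
grip_force: 0.0
```

Closing the gripper.

step_arm(motion=[[5.5,0,0,0.3,0],[5.0,0,0,0.3,0],[4.7,0,0,0.3,0],[4.4,0,0,0.3,0],[4.0,0,0,0.3,0],[3.5,0,0,0.3,0],[3.5,0,0,0.3,0],[3.5,0,0,0.3,0]], force=35)

```text
time: 13.55
tool_pos: [0.6435, -0.0002, 0.0492]
tcp_rot: [-3.116, -0.397, -0.001]
wrist_force: [-2.3, 2.7, 5.5]
width: 0.524
grip_force: 35.3
```

step_arm(motion=[[3.5,0,0,-0.5,0],[3.5,0,0,-1.5,0],[3.5,0,0,-3,0],[3.5,0,0,-5,0],[3.5,0,0,-8,0],[3.5,0,0,-11,0],[3.5,0,0,-13,0],[3.5,0,0,-13,0],[3.5,0,0,-13,0]], force=45)

```text
time: 14.45
tool_pos: [0.6437, -0.0007, 0.1794]
tcp_rot: [3.116, 0.397, 0.002]
wrist_force: [0.5, -0.7, -2.1]
width: 0.517
grip_force: 46.2
```

```bash
python3 - <<'E'
from h import *
go([.4396,.3714,.18],-11.2); s=bot.read_state(); print(s['width'],s['grip_force'],s['q'])
E
```

```text
t 14.45 tcp [ 0.6437 -0.0007  0.1794] yaw -75.48 F [ 0.5 -0.7 -2.1] tilt [ 0.002 -0.    -1.   ]
shift [-10.42 -41.14  -0.1 ] twist -64.3
0.5167372909345203 46.160666942596436 [-3.96894963e-02  2.40127932e-01  1.73115467e+00 -1.33518720e-04
  1.16868300e+00  1.27765222e+00]
```

step_arm(motion=[[3.5,-0.7,-2.7,0,-4],[3.5,-1.4,-5.5,0,-9],[3.5,-2.1,-8.2,0,-13],[3.5,-2.8,-11,0,-17],[3.5,-3.5,-13.7,0,-21],[3.5,-4.2,-16.4,0,-26],[3.5,-4.9,-19.2,0,-30],[3.5,-5.6,-22,0,-34],[3.5,-6.3,-24.7,0,-39],[3.5,-7,-27.4,0,-43],[3.5,-7.6,-30.2,0,-47],[3.5,-8.3,-32.9,0,-51],[3.5,-9,-35.7,0,-56],[3.5,-9.7,-38.4,0,-60],[3.5,-10.2,-40.2,0,-63],[3.5,-10.4,-41.1,0,-64.3],[3.5,-10.4,-41.1,0,-64.3],[3.5,-10.4,-41.1,0,-64.3]])

```text
time: 16.25
tool_pos: [0.4394, 0.3704, 0.1776]
tcp_rot: [2.427, 1.994, -0.003]
wrist_force: [0.2, 0.1, -1.1]
width: 0.519
grip_force: 46.3
```

```bash
python3 - <<'E'
from h import *
go([.4396,.3714,.09],-11.2); s=bot.read_state(); print(s['width'],s['grip_force'])
grab('wrist','w2.png')
E
```

```text
t 16.25 tcp [0.4394 0.3704 0.1776] yaw -11.21 F [ 0.2  0.1 -1.1] tilt [-0.001 -0.002 -1.   ]
shift [0.12 0.   8.76] twist -0.0
0.5189313601329665 46.26163423061371
```

View pics/w2.png

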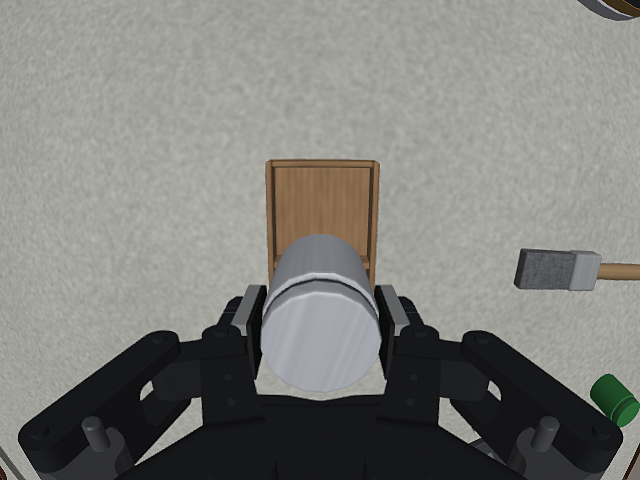

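```bash
cat >> h.py <<'E'
def wray(u,v,z):
    s=bot.read_state(); c=bot.calibration('wrist'); K=c['mtx']; T=np.array(c['T_tool_cam'])
    a=np.array([u-K[0][2],v-K[1][2]])/K[0][0]; th=np.linalg.norm(a); w=a/th
    r=np.array([np.sin(th)*w[0],-np.sin(th)*w[1],-np.cos(th)])
    M=R.from_rotvec(s['tcp_rot']).as_matrix(); o=M@T[:3,3]+s['tool_pos']; r=M@T[:3,:3]@r
    p=o+r*(z-o[2])/r[2]; return np.round((M.T@(p-s['tool_pos']))*100,2)
E
python3 - <<'E'
from h import *
for u,v in ((267,161),(378,161),(322,160),(322,167),(268,258),(376,258)): print(u,v,wray(u,v,.03))
E
```

```text
267 161 [ 5.11 -4.17 14.78]
378 161 [ 5.12  4.51 14.78]
322 160 [ 5.15  0.13 14.78]
322 167 [ 4.6   0.13 14.78]
268 258 [-2.85 -4.34 14.79]
376 258 [-2.86  4.62 14.79]
```

```bash
python3 - <<'E'
from h import *
z=bot.read_state()['tool_pos'][2]+.0328
for u,v in ((321,278),(321,391),(262,330),(381,330)): print(u,v,wray(u,v,z))
E
```

```text
321 278 [ 2.53 -0.01 -3.28]
321 391 [-2.01 -0.01 -3.28]
262 330 [ 0.62 -2.01 -3.28]
381 330 [ 0.61  2.03 -3.28]
```

Both cameras agree on a shift of about 4 mm along the tool's x. Lowering now.

step_arm(motion=[[3.5,0.4,0.1,1.5,0],[3.5,0.4,0.1,4,0],[3.5,0.4,0.1,6.5,0],[3.5,0.4,0.1,9,0],[3.5,0.4,0.1,11,0],[3.5,0.4,0.1,12,0],[3.5,0.4,0.1,12.5,0],[3.5,0.4,0.1,12.8,0],[3.5,0.4,0.1,12.9,0],[3.5,0.4,0.1,13.0,0],[3.5,0.4,0.1,13.0,0]])

```text
time: 17.4
tool_pos: [0.4419, 0.3754, 0.0494]
tcp_rot: [2.427, 1.995, 0.002]
wrist_force: [0.3, 0.1, -1.6]
width: 0.52
grip_force: 46.3
```

step_arm(motion=[[3.5,0,0,0.1,0],[3.5,0,0,0.2,0],[3.5,0,0,0.2,0]])

```text
time: 17.7
tool_pos: [0.4413, 0.3749, 0.0466]
tcp_rot: [2.427, 1.995, 0.0]
wrist_force: [-0.3, -0.6, -1.0]
width: 0.522
grip_force: 46.3
```

step_arm(motion=[[3.5,0,0,0.1,0],[3.5,0,0,0.2,0],[3.5,0,0,0.2,0]])

```text
time: 18.0
tool_pos: [0.4412, 0.3748, 0.0443]
tcp_rot: [-2.427, -1.995, 0.001]
wrist_force: [0.9, -1.0, -1.4]
width: 0.524
grip_force: 46.3
```

step_arm(motion=[[3.5,0,0,0.05,0],[3.5,0,0,0.1,0],[3.5,0,0,0.1,0]])

```text
time: 18.3
tool_pos: [0.4413, 0.3749, 0.0435]
tcp_rot: [-2.427, -1.995, 0.0]
wrist_force: [-0.3, 0.3, -1.6]
width: 0.517
grip_force: 46.3
```

step_arm(motion=[[3.5,0,0,0.05,0],[3.5,0,0,0.1,0],[3.5,0,0,0.1,0]])

```text
time: 18.6
tool_pos: [0.4413, 0.3749, 0.0425]
tcp_rot: [2.427, 1.995, -0.0]
wrist_force: [0.3, -0.5, -1.9]
width: 0.518
grip_force: 46.3
```

step_arm(motion=[[3.5,0,0,0.05,0],[3.5,0,0,0.1,0],[3.5,0,0,0.1,0]])

```text
time: 18.9
tool_pos: [0.4414, 0.375, 0.0423]
tcp_rot: [-2.427, -1.995, -0.0]
wrist_force: [-2.2, -1.6, 4.4]
width: 0.523
grip_force: 46.8
```

step_arm(motion=[[3.5,0,0,0.05,0],[3.5,0,0,0.1,0],[3.5,0,0,0.1,0]])

```text
time: 19.2
tool_pos: [0.4414, 0.3751, 0.0423]
tcp_rot: [-2.427, -1.995, -0.0]
wrist_force: [-4.4, -3.2, 11.7]
width: 0.518
grip_force: 47.5
```

It touched down at the expected height. I'll ease off and open gently.

step_arm(motion=[[3.5,0,0,-0.12,0],[3.5,0,0,-0.12,0],[4.6,0,0,-0.12,0],[4.8,0,0,-0.12,0],[5.2,0,0,-0.12,0],[6,0,0,-0.12,0],[7,0,0,-0.12,0],[7,0,0,-0.12,0],[7,0,0,-1,0],[7,0,0,-3,0],[7,0,0,-6,0],[7,0,0,-10,0],[7,0,0,-14,0],[7,-4,0,-18,0],[7,-9,0,-18,0],[7,-14,0,-18,0],[7,-19,0,-18,0],[7,-24,0,-18,0],[7,-28,0,-18,0],[7,-28,0,-18,0]], force=20)

```text
time: 21.2
tool_pos: [0.386, 0.0962, 0.2212]
tcp_rot: [2.431, 1.987, -0.001]
wrist_force: [0.5, 0.4, -0.9]
width: 0.817
grip_force: 0.0
```

```bash
python3 - <<'E'
from h import *
p,d,c=grab('top'); P=cloud(d,c)
cv2.imwrite('pics/end.png',cv2.resize(cv2.cvtColor(p,cv2.COLOR_RGB2BGR)[190:360,110:390],None,fx=2.8,fy=2.8))
Q=P.reshape(-1,3); v=Q[:,:2]-[.4396,.3714]; y=np.array([.194,.981]); x=np.array([.981,-.194])
k=(abs(v@x)<.045)&(abs(v@y)<.045)&(Q[:,2]>.06)&(Q[:,2]<.1); print(k.sum(),(v@x)[k].mean(),(v@y)[k].mean(),np.median(Q[k,2]),Q[k,2].std()); go([.5,0,.2],0)
E
```

```text
355 -1.62382524105088e-05 0.00010449794106556251 0.07456231905544763 0.004017614228482685
t 21.25 tcp [0.3868 0.0983 0.2214] yaw -11.46 F [0.7 0.7 1. ] tilt [ 0.002  0.    -1.   ]
shift [-7.39 13.04  2.15] twist -11.5
```

View pics/end.png

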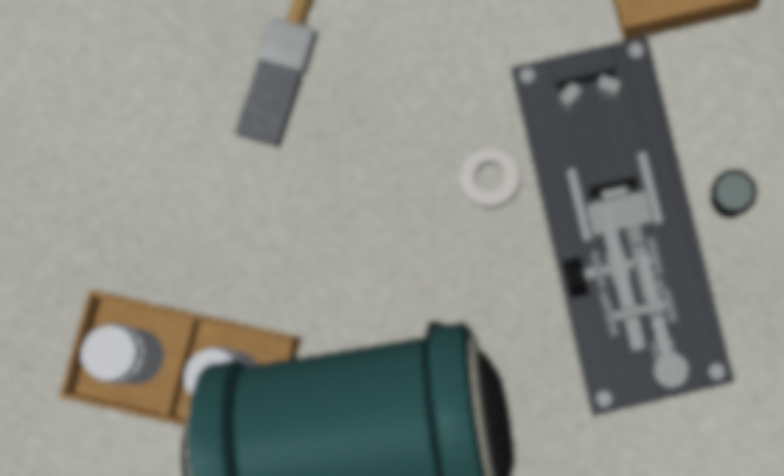

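The canister stands centred in the empty cell at (115,353), the jaw is fully back, and the arm is clear of everything.

```bash
python3 -c "
from workcell import bot
print(bot.finish_job())"
```

```text
the job is handed in; nothing more can be done
None
```

The job is handed in at about 21 s with no verdict shown: the jaw went fully back (about 36 mm), and the top camera showed the canister standing within about 1 mm of the empty cell's centre, with the arm clear and nothing else visibly moved.

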